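# Load the toothed strip into the spring holder of a contour measuring bench

### The job

Take the strip with the orange ends from the tray, lay it teeth up in the holder's lead-in groove, and push it along the channel against the blue spring follower until the brass catch snaps out behind it and holds it. Only then swing the slotted rail over until it lies flat, fully closed, over the loaded strip; leave the other strips and everything else on the bench where they are.

Things in the scene. Friction and masses are not known exactly. Their poses are not given: they have to be found in the camera images.
- strip: the wanted strip: steel rack, 90 long x 16 wide x 18 high mm (12 mm bar, 7 teeth 6 mm high, end teeth flush with the ends), 130 to 230 g; orange end teeth and side bands. Origin: centre of its underside; x along it, y across, z up. Both ends are alike. It starts teeth up on the tray's mat.
- blue_strip: same strip with blue ends and band: leave it in its place.
- green_strip: same strip with green ends and band: leave it in its place.
- tray: fixed tray 130 (its x) x 190 (its y) mm with a black rubber mat whose top is 8 mm above the table and a rim 12 mm high; the three strips lie on it roughly along its x, 62 mm apart, in any order. Origin: centre of the underside.
- holder: fixed aluminium strip holder, base 76 (its x) x 290 (its y, -150 to +140) x 20 mm high; origin on the table under the channel. All x, y, z below are in its frame. The channel runs along y on the base's top (z 20); strips are pushed towards +y. Steel walls 18 mm high, 9 thick, 18.6 apart stand from y -18 to 95, then an end block 24 high to y 123.
- lead_in (a point): point on the lead-in groove's floor (x 0, y -95, z 20): a strip with its middle here lies wholly before the catch. Groove 22 mm wide from its open end y -150 to -84, narrowing to 18.6 at -57; kerbs 6 mm high, 5 thick on both sides.
- seat (a point): point on the channel's floor (x 0, y +12, z 20): where the middle of the loaded strip's underside rests, the strip along y, its rear end at y -33 against the catch.
- follower (a joint): travel (m) of the blue sprung follower (16 wide, 17.5 high) towards +y; 0 at rest, face at y +35; about 0.022 with the strip loaded; hard stop at 0.030, which lets the strip's rear go 8 mm beyond the catch face. Spring 1.8 N at rest, 5.1 N loaded, 6.3 N at the stop; pushing the strip past the catch takes up to about 12 N.
- catch (a joint): sideways travel (m, towards +x) of the sprung brass catch (1 to 2 N), which stands into the channel from the +x side before the seat: 0 out (blocking), up to 0.009 pushed aside. Its slope faces -y, so a strip pushed towards +y moves it aside; its square face then snaps out behind the strip's rear end.
- rail (a joint): angle (rad) of the slotted grey rail: 92 long along y, 5 thick, 47.5 from hinge to the edge of its green tab (40 long, at the middle). 0: closed, flat over the channel, pointing to +x; 1.57 upright; more: leaning to the -x side; range 0 to 2.5. Stiff hinge (0.06 N m): it stays where left and must be pressed the last bit down.
- rail_hinge (a point): middle of the rail's hinge line, along y: x -24.5, y +35, z 42 (rail's mid-thickness). A bracket below it stands at x -28.5 to -18.5, 16 mm high above the floor.
- rail_tab (a point): middle of the green tab, 44.5 mm from the hinge line; moves with the rail.
- bottle: white plastic bottle standing, 52 mm across, 130 high; leave it.
- gear: steel gear wheel lying flat, 96 mm across, 16 thick; leave it.
- jack: small dark screw jack standing, 44 mm across, 44 high; leave it.
- calipers: digital calipers lying flat, 200 mm long, 12 thick; leave them.
- gauge_case: closed wooden case 100 x 160 x 45 mm; leave it.
- pen_cup: black cup, 72 mm across, 90 high; leave it.
- dial_stand: fixed dial stand, base 80 x 70 mm, a 14 mm column 172 mm high and an arm with a dial reaching 76 mm towards its +x (away from the robot) at 130 mm height: an obstacle.
- catch_face (a point): point at the foot of the catch's square face (x 6, y -33, z 20). The catch is 8 mm high above the floor; its dark housing, 12 mm high, stands at x 18 to 37, y -58 to -28; on the -x side is a 6 mm kerb, so fingers pushing the strip's rear end stay clear above 9 mm over the floor near x 0.

How it is judged:
By the outcome, as a careful person would: the job done as asked, in the order asked, and still so for the second after the job is handed in, with the robot touching nothing.
It also fails if it takes over 61 s, if anything falls off the work surface, if the arm or the gripper's body presses on something with over 40 N, if the wrist force passes 120 N, or if a joint passes its speed limit or range.

### The arm

A 7-joint arm with a two-finger parallel gripper is mounted at the origin on the work surface. World frame = base frame: x ahead of the robot, y to its left, z up, the work surface at z = 0. Lengths are in m, angles in rad, forces in N, time in s.
With the tool pointing down it reaches from about 0.425 to 0.925 m from the base axis. Payload 6.8 kg.
Tool frame: the origin (TCP) lies on the mounting face of the last link; the fingertips stand 173 mm ahead of it and the grasp point (between the pads) lies 155 mm ahead of it; z points along the fingers, y is the line along which they close (so a half turn about z gives the same grasp; the last joint's range is limited). The gripper opens to 85 mm and grips with 20 to 120 N. Pads are 22 mm wide; open, the fingers measure 114 mm over their backs; the gripper's body (76 mm by 85 mm) begins 54 mm behind the grasp point. The pads swing forward as they close: fully open they stand 13 mm farther back than shut.
Start: joints at [-1.223, 0.477, 0.022, 1.555, -0.011, 1.109, -0.083], TCP at [0.297, 0.606, 0.405] pointing down, gripper open.
Joint ranges: [-2.96, 2.96], [-0.34, 2.1], [-1.41, 1.46], [0.24, 2.44], [-1.37, 4.51], [0.17, 1.92], [-2.96, 2.96]. Speed limits (rad/s): [2.39, 2.39, 3.14, 3.14, 3.14, 3.14, 3.14].

### API

Orientations are given as a rotation vector (axis times angle).
In Python, from bench import r gives the robot as it stands.
- The arm moves only by the tool arm_command, never from a script. Its argument "plan" is a list of rows, each an object of numbers: "claw": the closure, from 0 (fully open) to 1 (shut); "tx", "ty", "tz": the shift along the tool's x, y, z in m; "ax", "ay", "az": the turn, a rotation vector about the tool's x, y, z in degrees. A call has exactly 10 rows; each row shifts and turns the commanded pose from where the row before left it, along the tool's axes as they then stand; what a row does not reach is not made up. A row lasts 1/12 s, in which the tool goes at most 41.7 mm and 7.16 degrees, less where a joint would pass 70% of its speed; a pose out of reach is approached as far as the arm can. A call is refused whole if a number of a shift passes 0.0417 or a number of a turn 7.16, either way. A call with a gripper value outside its range is refused whole. The fingers move at their own pace and stop on an object; "squeeze" is the grip in N (left out, the last holds). Time passes only in rows, so rows that do not move let the fingers close, or fill a call up. It gives the time, the measured TCP pose, the force, the opening and the grip force at its end, in the units of the state.
- r.get_obs(): the state, without advancing time (a new reading comes with each control period).
- r.grab_frame(name): name is "side" or "top" or "wrist"; returns the picture (420x560x3 uint8, red, green, blue); there is no depth.
- r.camera_model(name): a dict with "fx", "fy", "cx", "cy" (pixels), "position" and "orientation" of the camera in the world; the wrist camera has in their place "tool_from_camera" (4x4, takes a point from camera to tool coordinates, whose origin is the TCP and whose axes are the flange's). Camera axes: x right, y up, looking along -z (the intrinsics and any distortion apply to the point x, -y, -z); pixel columns grow to the right and rows downward; lengths in m; the calibration is good to about 2 mm. The wrist camera is an equidistant fisheye: a pixel r from the principal point sees the ray r / f radians off the axis. A picture is of the moment at which its call begins: read the wrist's pose just before it. camera_model takes no time and is no camera call.
- r.hand_in(): hands the job in; it is judged then, once.
Trained networks look in the newest picture that a camera, given by its name, has taken for a name from the list of things; names that differ only in an ending like _2 or _b are one class to them, and where a whole thing is asked for, a point or a joint stands for the part that bears it (a point fixed in the world has none). Each returns a list of dicts, best first, with "confidence" (0 to 1); they miss things now and then, are a little off and sometimes report something else, mostly with a low value. They report only what shows in the picture. A call takes as long as a camera call.
- r.boxes_of(target, camera): "location" ([x, y, z] in m, in the coordinates of the camera as it stood for that picture, good to about 4 mm: the middle of the surface that is visible of it).
- r.tip_of(target, camera): "location" ([x, y, z] in m, in the coordinates of the camera as it stood for that picture, good to about 4 mm: a listed point, or the origin of a listed thing).
The state is a dict: "clock": time; "joints": joint angles; "qvel": joint speeds; "tau": joint torques, N m; "tcp_pos": TCP position; "orientation": TCP orientation; "contact_force": force on the tool from outside, world axes, zero at the start; "moment": the same for the moment, N m; "grip_width": finger opening in m; "gripper_force": force on a finger pad.
Only numpy, scipy, OpenCV 4.12 (cv2) and the standard library are available. Lean on these libraries where they do the work, as an engineer would, in place of code of your own. Each camera call takes 0.05 s, during which the arm holds its last target. There are 200 camera calls.

## Working session

There is one attempt and no reset: what is moved stays moved. The work goes in short steps, Python scripts to look and compute and a tool call to move; the robot and the scene stay as the last step left them, time stands still between calls to the robot, and variables do not carry over. Pictures are saved under pics/ and viewed, at most 12 in all, crops included, and the job is handed in when it is done.

Besides the shell and the picture viewer there is one more tool, called as name(argument=value, ...), one argument or row to a line, values as JSON. arm_command: Moves the arm, as the interface text tells. Its arguments: {"type":"object","properties":{"plan":{"type":"array","items":{"type":"object","properties":{"claw":{"type":"number"},"tx":{"type":"number"},"ty":{"type":"number"},"tz":{"type":"number"},"ax":{"type":"number"},"ay":{"type":"number"},"az":{"type":"number"}}}},"squeeze":{"type":"number"}},"required":["plan"]}

```bash
ls; mkdir -p pics; cat > h.py <<'E'
import numpy as np, cv2
from scipy.spatial.transform import Rotation as R
from bench import r
def campose(n):
    m=r.camera_model(n)
    if n=="wrist":
        o=r.get_obs(); T=np.eye(4); T[:3,:3]=R.from_rotvec(o["orientation"]).as_matrix(); T[:3,3]=o["tcp_pos"]
        return T@np.array(m["tool_from_camera"])
    T=np.eye(4); q=np.array(m["orientation"],float); 
    T[:3,:3]=(R.from_rotvec(q).as_matrix() if q.size==3 else q.reshape(3,3)); T[:3,3]=m["position"]; return T
def look(n,name):
    T=campose(n); im=r.grab_frame(n); cv2.imwrite(f"pics/{name}.png",im[:,:,::-1]); return T,im
def find(f,t,n,T):
    return [(round(d["confidence"],2),(T@np.r_[d["location"],1])[:3].round(4)) for d in f(t,n)[:2]]
E
python3 - <<'E'
from h import *
o=r.get_obs(); print({k:np.round(v,3) for k,v in o.items()})
print(r.camera_model("top"),r.camera_model("side"),r.camera_model("wrist"))
for n in ("top","side"):
    T,im=look(n,n+"0")
    for t in ["strip","tray","holder","lead_in","seat","rail_hinge","rail_tab","catch_face","dial_stand"]:
        print(n,t,find(r.tip_of,t,n,T))
E
```

```text
pics
{'clock': np.float64(0.0), 'joints': array([-1.223,  0.478,  0.022,  1.556, -0.011,  1.109, -0.083]), 'qvel': array([ 0.001, -0.001, -0.   , -0.001,  0.   , -0.002, -0.001]), 'tau': array([ 1.0000e-03, -5.9646e+01,  1.6080e+00, -2.8119e+01,  1.2000e-02,
        9.0000e-03, -0.0000e+00]), 'tcp_pos': array([0.297, 0.606, 0.404]), 'orientation': array([-7.10e-01, -3.06e+00,  3.00e-03]), 'contact_force': array([ 0.518, -0.443,  0.161]), 'moment': array([0.019, 0.034, 0.068]), 'gripper_force': np.float64(0.0), 'grip_width': np.float64(0.085)}
{'fx': 495.5315552587115, 'fy': 495.5315552587115, 'cx': 277.6451209062662, 'cy': 206.26610652451558, 'position': array([0.36128633, 0.07115816, 1.24035337]), 'orientation': array([ 0.15673355, -0.12871711, -1.53991812])} {'fx': 491.72712200923013, 'fy': 491.72712200923013, 'cx': 273.2360072823621, 'cy': 211.16194871730372, 'position': array([ 0.27054244, -0.64656867,  0.80090084]), 'orientation': array([ 0.81453227, -0.1428743 , -0.37489164])} {'fx': 325.19226210127806, 'fy': 325.19226210127806, 'cx': 279.802587584992, 'cy': 206.50708848582843,
[... 1115 characters left out ...]
y([ 0.5375, -0.2399,  0.0077]))]
side tray [(0.64, array([ 0.5248, -0.2407,  0.0019])), (0.28, array([0.5399, 0.1459, 0.0836]))]
side holder [(0.81, array([ 0.5701,  0.1132, -0.0036])), (0.18, array([0.5766, 0.0801, 0.0231]))]
side lead_in [(0.56, array([0.5733, 0.0233, 0.0184]))]
side seat [(0.6, array([0.5697, 0.122 , 0.0197]))]
side rail_hinge [(0.87, array([0.5411, 0.1477, 0.041 ])), (0.38, array([ 0.5371, -0.2403,  0.0047]))]
side rail_tab [(0.23, array([ 0.3476, -0.1885,  0.002 ]))]
side catch_face [(0.66, array([0.5767, 0.0817, 0.0198])), (0.39, array([ 0.5695,  0.1164, -0.0041]))]
side dial_stand [(0.56, array([ 0.7708, -0.0657, -0.0046])), (0.53, array([ 0.5713,  0.4754, -0.0016]))]
```

View pics/top0.png

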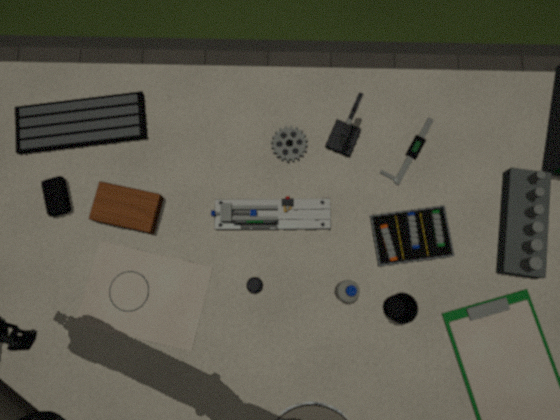

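View pics/side0.png

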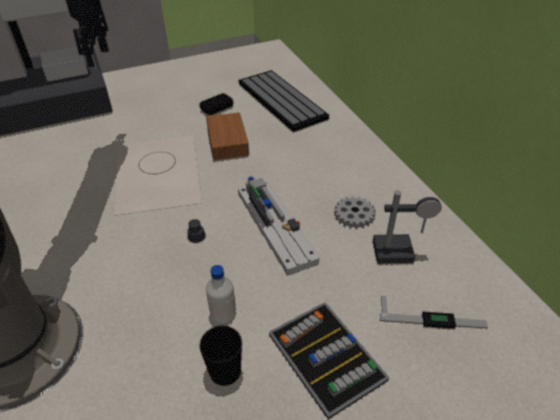

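```bash
cat >> h.py <<'E'
def back(n,T,uv,z):
    m=r.camera_model(n); uv=np.atleast_2d(np.array(uv,float)); p=(uv-[m["cx"],m["cy"]])/m["fx"]
    if n=="wrist":
        th=np.linalg.norm(p,axis=1,keepdims=True); d=np.c_[p*np.sin(th)/th,np.cos(th)]
    else: d=np.c_[p,np.ones(len(p))]
    d=(d*[1,-1,-1])@T[:3,:3].T; return T[:3,3]+d*((z-T[2,3])/d[:,2])[:,None]
def rows(target,ydir,n,tool=None):
    """n equal world steps to TCP target, tool down, tool y at ydir deg (mod 180, nearest)"""
    o=r.get_obs(); M=R.from_rotvec(o["orientation"]); p=np.array(o["tcp_pos"])
    y=M.as_matrix()[:,1]; a=np.degrees(np.arctan2(y[1],y[0])); d=(ydir-a+90)%180-90
    ar=np.radians(a+d); Y=np.array([np.cos(ar),np.sin(ar),0]); Z=np.array([0,0,-1.]); G=R.from_matrix(np.c_[np.cross(Y,Z),Y,Z])
    rv=(M.inv()*G).as_rotvec()/n; s=(np.array(target)-p)/n
    for i in range(n):
        t=M.inv().apply(s); q=np.degrees(rv); print(dict(zip("tx ty tz ax ay az".split(),np.r_[t.round(4),q.round(2)]+0))); M=M*R.from_rotvec(rv)
    print("turn",round(d,1))
E
python3 - <<'E'
from h import *
im=cv2.imread("pics/top0.png"); T=campose("top")
hsv=cv2.cvtColor(im,cv2.COLOR_BGR2HSV)
m=cv2.inRange(hsv,(4,120,90),(18,255,255)); m[:, :370]=0; m[:,460:]=0
n,l,s,c=cv2.connectedComponentsWithStats(m); print([(s[i,4],c[i].round(1),back("top",T,c[i],.022).round(4)) for i in range(1,n) if s[i,4]>3])
# tray and holder corner picks
print(back("top",T,[(372,215),(443,207),(452,258),(378,265)],.012).round(4))
print(back("top",T,[(330,199),(330,230),(216,200),(216,231)],.02).round(4))
rows([.5,-.18,.34],100,20)
E
```

```text
[(np.int32(21), array([383.4, 226.1]), array([[ 0.5423, -0.1668,  0.022 ]])), (np.int32(23), array([393.2, 258.3]), array([[ 0.4635, -0.1897,  0.022 ]]))]
[[ 0.5712 -0.1406  0.012 ]
 [ 0.596  -0.3182  0.012 ]
 [ 0.4688 -0.3361  0.012 ]
 [ 0.4469 -0.1545  0.012 ]]
[[ 0.6079 -0.0345  0.02  ]
 [ 0.5295 -0.0352  0.02  ]
 [ 0.5983  0.2517  0.02  ]
 [ 0.5198  0.2477  0.02  ]]
{'tx': np.float64(-0.0264), 'ty': np.float64(-0.0308), 'tz': np.float64(0.0032), 'ax': np.float64(0.0), 'ay': np.float64(0.0), 'az': np.float64(-1.81)}
{'tx': np.float64(-0.0254), 'ty': np.float64(-0.0316), 'tz': np.float64(0.0032), 'ax': np.float64(0.0), 'ay': np.float64(0.0), 'az': np.float64(-1.81)}
{'tx': np.float64(-0.0244), 'ty': np.float64(-0.0324), 'tz': np.float64(0.0032), 'ax': np.float64(0.0), 'ay': np.float64(0.0), 'az': np.float64(-1.81)}
{'tx': np.float64(-0.0234), 'ty': np.float64(-0.0332), 'tz': np.float64(0.0032), 'ax': np.float64(0.0), 'ay': np.float64(0.0), 'az': np.float64(-1.81)}
{'tx': np.float64(-0.0223), 'ty': np.float64(-0.0339), 'tz': np.float64(0.0032), 'ax': np.float64(0.0), 'ay': np.float6
[... 1616 characters left out ...]
oat64(0.0032), 'ax': np.float64(0.0), 'ay': np.float64(0.0), 'az': np.float64(-1.81)}
{'tx': np.float64(-0.0082), 'ty': np.float64(-0.0397), 'tz': np.float64(0.0032), 'ax': np.float64(0.0), 'ay': np.float64(0.0), 'az': np.float64(-1.81)}
{'tx': np.float64(-0.007), 'ty': np.float64(-0.04), 'tz': np.float64(0.0032), 'ax': np.float64(0.0), 'ay': np.float64(0.0), 'az': np.float64(-1.81)}
{'tx': np.float64(-0.0057), 'ty': np.float64(-0.0402), 'tz': np.float64(0.0032), 'ax': np.float64(0.0), 'ay': np.float64(0.0), 'az': np.float64(-1.81)}
{'tx': np.float64(-0.0044), 'ty': np.float64(-0.0403), 'tz': np.float64(0.0032), 'ax': np.float64(0.0), 'ay': np.float64(0.0), 'az': np.float64(-1.81)}
turn 36.1
```

arm_command(
  plan=[
    {"claw":0.45,"tx":-0.03,"ty":-0.0275},
    {"claw":0.45,"tx":-0.03,"ty":-0.0275},
    {"claw":0.45,"tx":-0.03,"ty":-0.0275},
    {"claw":0.45,"tx":-0.03,"ty":-0.0275},
    {"claw":0.45,"tx":-0.03,"ty":-0.0275},
    {"claw":0.45,"tx":-0.03,"ty":-0.0275},
    {"claw":0.45,"tx":-0.03,"ty":-0.0275},
    {"claw":0.45,"tx":-0.03,"ty":-0.0275},
    {"claw":0.45,"tx":-0.03,"ty":-0.0275},
    {"claw":0.45,"tx":-0.03,"ty":-0.0275},
  ],
)

```text
invalid input at $.plan[0]: expected keys claw, tx, ty, tz, ax, ay, az
```

```bash
python3 - <<'E'
from h import *
rows([.503,-.178,.32],106,10)
o=r.get_obs();print(o["clock"],o["grip_width"])
E
```

```text
{'tx': np.float64(-0.053), 'ty': np.float64(-0.0613), 'tz': np.float64(0.0085), 'ax': np.float64(0.0), 'ay': np.float64(0.0), 'az': np.float64(-4.21)}
{'tx': np.float64(-0.0484), 'ty': np.float64(-0.0651), 'tz': np.float64(0.0085), 'ax': np.float64(0.0), 'ay': np.float64(0.0), 'az': np.float64(-4.21)}
{'tx': np.float64(-0.0434), 'ty': np.float64(-0.0684), 'tz': np.float64(0.0085), 'ax': np.float64(0.0), 'ay': np.float64(0.0), 'az': np.float64(-4.21)}
{'tx': np.float64(-0.0383), 'ty': np.float64(-0.0714), 'tz': np.float64(0.0085), 'ax': np.float64(0.0), 'ay': np.float64(0.0), 'az': np.float64(-4.21)}
{'tx': np.float64(-0.033), 'ty': np.float64(-0.0741), 'tz': np.float64(0.0085), 'ax': np.float64(0.0), 'ay': np.float64(0.0), 'az': np.float64(-4.21)}
{'tx': np.float64(-0.0274), 'ty': np.float64(-0.0763), 'tz': np.float64(0.0085), 'ax': np.float64(0.0), 'ay': np.float64(0.0), 'az': np.float64(-4.21)}
{'tx': np.float64(-0.0217), 'ty': np.float64(-0.0781), 'tz': np.float64(0.0085), 'ax': np.float64(0.0), 'ay': np.float64(0.0), 'az': np.float64(-4.21)}
{'tx': np.float64(-0.016), 'ty': np.float64(-0.0795), 'tz': np.float64(0.0085), 'ax': np.float64(0.0), 'ay': np.float64(0.0), 'az': np.float64(-4.21)}
{'tx': np.float64(-0.0101), 'ty': np.float64(-0.0804), 'tz': np.float64(0.0085), 'ax': np.float64(0.0), 'ay': np.float64(0.0), 'az': np.float64(-4.21)}
{'tx': np.float64(-0.0041), 'ty': np.float64(-0.081), 'tz': np.float64(0.0085), 'ax': np.float64(0.0), 'ay': np.float64(0.0), 'az': np.float64(-4.21)}
turn 42.1
1.0 0.08518560164892335
```

arm_command(
  plan=[
    {"claw":0.45,"tx":-0.03,"ty":-0.0275,"tz":0,"ax":0,"ay":0,"az":0},
    {"claw":0.45,"tx":-0.03,"ty":-0.0275,"tz":0,"ax":0,"ay":0,"az":0},
    {"claw":0.45,"tx":-0.03,"ty":-0.0275,"tz":0,"ax":0,"ay":0,"az":0},
    {"claw":0.45,"tx":-0.03,"ty":-0.0275,"tz":0,"ax":0,"ay":0,"az":0},
    {"claw":0.45,"tx":-0.03,"ty":-0.0275,"tz":0,"ax":0,"ay":0,"az":0},
    {"claw":0.45,"tx":-0.03,"ty":-0.0275,"tz":0,"ax":0,"ay":0,"az":0},
    {"claw":0.45,"tx":-0.03,"ty":-0.0275,"tz":0,"ax":0,"ay":0,"az":0},
    {"claw":0.45,"tx":-0.03,"ty":-0.0275,"tz":0,"ax":0,"ay":0,"az":0},
    {"claw":0.45,"tx":-0.03,"ty":-0.0275,"tz":0,"ax":0,"ay":0,"az":0},
    {"claw":0.45,"tx":-0.03,"ty":-0.0275,"tz":0,"ax":0,"ay":0,"az":0},
  ],
)

```text
clock: 1.83
tcp_pos: [0.4458, 0.2251, 0.4051]
orientation: [0.71, 3.06, 0.001]
contact_force: [0.7, 0.1, 0.8]
grip_width: 0.0465
gripper_force: 0.0
```

```bash
sed -i 's/print(dict(zip("tx ty tz ax ay az".split(),np.r_\[t.round(4),q.round(2)\]+0)))/print(*t.round(4),*q.round(2))/' h.py; python3 - <<'E'
from h import *
rows([.503,-.178,.32],106,10)
o=r.get_obs();print(o["clock"],o["grip_width"],o["tcp_pos"])
E
```

```text
-0.0229 -0.0337 0.0085 0.0 0.0 -4.21
-0.0203 -0.0353 0.0085 0.0 0.0 -4.21
-0.0177 -0.0367 0.0085 0.0 0.0 -4.21
-0.015 -0.0379 0.0085 0.0 0.0 -4.21
-0.0121 -0.0389 0.0085 0.0 0.0 -4.21
-0.0093 -0.0397 0.0085 0.0 0.0 -4.21
-0.0063 -0.0402 0.0085 0.0 0.0 -4.21
-0.0033 -0.0406 0.0085 0.0 0.0 -4.21
-0.0004 -0.0407 0.0085 0.0 0.0 -4.21
0.0026 -0.0406 0.0085 0.0 0.0 -4.21
turn 42.1
1.8333 0.04654570883480454 [0.44577034 0.22513369 0.40507957]
```

arm_command(
  plan=[
    {"claw":0.45,"tx":-0.0229,"ty":-0.0337,"tz":0.0085,"ax":0,"ay":0,"az":-4.2},
    {"claw":0.45,"tx":-0.0203,"ty":-0.0353,"tz":0.0085,"ax":0,"ay":0,"az":-4.2},
    {"claw":0.45,"tx":-0.0177,"ty":-0.0367,"tz":0.0085,"ax":0,"ay":0,"az":-4.2},
    {"claw":0.45,"tx":-0.015,"ty":-0.0379,"tz":0.0085,"ax":0,"ay":0,"az":-4.2},
    {"claw":0.45,"tx":-0.0121,"ty":-0.0389,"tz":0.0085,"ax":0,"ay":0,"az":-4.2},
    {"claw":0.45,"tx":-0.0093,"ty":-0.0397,"tz":0.0085,"ax":0,"ay":0,"az":-4.2},
    {"claw":0.45,"tx":-0.0063,"ty":-0.0402,"tz":0.0085,"ax":0,"ay":0,"az":-4.2},
    {"claw":0.45,"tx":-0.0033,"ty":-0.0406,"tz":0.0085,"ax":0,"ay":0,"az":-4.2},
    {"claw":0.45,"tx":0,"ty":-0.0406,"tz":0.0085,"ax":0,"ay":0,"az":-4.2},
    {"claw":0.45,"tx":0.0026,"ty":-0.0406,"tz":0.0085,"ax":0,"ay":0,"az":-4.2},
  ],
)

```text
clock: 2.67
tcp_pos: [0.5018, -0.1781, 0.3196]
orientation: [-0.44, 3.11, -0.0]
contact_force: [0.6, 0.4, 0.4]
grip_width: 0.0469
gripper_force: 0.0
```

```bash
python3 - <<'E'
from h import *
T,im=look("wrist","w1")
print(find(r.tip_of,"strip","wrist",T),find(r.boxes_of,"strip","wrist",T))
hsv=cv2.cvtColor(im,cv2.COLOR_RGB2HSV); m=cv2.inRange(hsv,(4,120,90),(18,255,255))
n,l,s,c=cv2.connectedComponentsWithStats(m); print([(s[i,:],c[i].round(1),back("wrist",T,c[i],.022).round(4)) for i in range(1,n) if s[i,4]>15])
o=r.get_obs();print(o["clock"],o["grip_width"],o["tcp_pos"],o["joints"])
E
```

```text
[(0.64, array([ 0.4984, -0.1787,  0.0045]))] [(0.89, array([ 0.4999, -0.1795,  0.0234]))]
[(array([262, 146,  23,  11, 225], dtype=int32), array([273. , 150.7]), array([[ 0.4643, -0.1936,  0.022 ]])), (array([259, 238,  29,  12, 280], dtype=int32), array([273.3, 243.8]), array([[ 0.5437, -0.1708,  0.022 ]]))]
2.8167 0.04710039770384739 [ 0.50114594 -0.18012851  0.31926629] [-0.0064238   0.35507624  0.28740734  1.99310182 -0.13401828  0.81173846
  2.19725231]
```

View pics/w1.png

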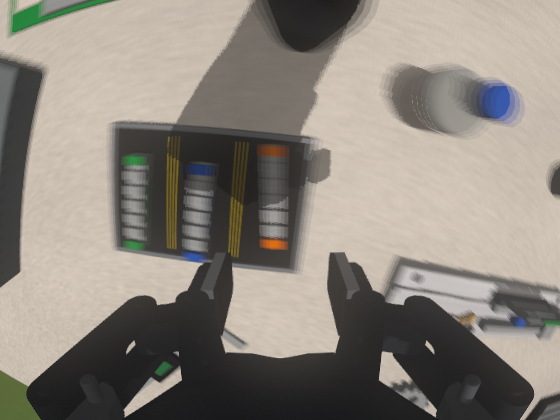

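arm_command(
  squeeze=40,
  plan=[
    {"claw":0.45,"tx":0,"ty":-0.003,"tz":0.035,"ax":0,"ay":0,"az":0},
    {"claw":0.45,"tx":0,"ty":0,"tz":0.035,"ax":0,"ay":0,"az":0},
    {"claw":0.45,"tx":0,"ty":0,"tz":0.03,"ax":0,"ay":0,"az":0},
    {"claw":0.45,"tx":0,"ty":0,"tz":0.02,"ax":0,"ay":0,"az":0},
    {"claw":0.45,"tx":0,"ty":0,"tz":0.009,"ax":0,"ay":0,"az":0},
    {"claw":0.45,"tx":0,"ty":0,"tz":0,"ax":0,"ay":0,"az":0},
    {"claw":0.45,"tx":0,"ty":0,"tz":0,"ax":0,"ay":0,"az":0},
    {"claw":0.6,"tx":0,"ty":0,"tz":0,"ax":0,"ay":0,"az":0},
    {"claw":0.65,"tx":0,"ty":0,"tz":0,"ax":0,"ay":0,"az":0},
    {"claw":0.7,"tx":0,"ty":0,"tz":0,"ax":0,"ay":0,"az":0},
  ],
)

```text
clock: 3.65
tcp_pos: [0.5032, -0.1791, 0.192]
orientation: [-0.434, 3.109, -0.001]
contact_force: [0.1, 0.3, -0.3]
grip_width: 0.0254
gripper_force: 0.0
```

```bash
python3 - <<'E'
from h import *
T,im=look("wrist","w2")
print(find(r.tip_of,"strip","wrist",T))
o=r.get_obs();print(o["clock"],o["grip_width"],o["tcp_pos"],o["contact_force"])
E
```

```text
[(0.8, array([ 0.5011, -0.174 ,  0.009 ]))]
3.75 0.02570955160255818 [ 0.50296657 -0.17905691  0.19157048] [ 0.16244696 -0.04889433 -0.26776463]
```

View pics/w2.png

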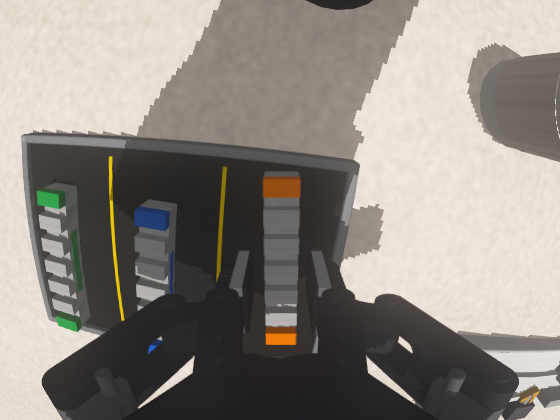

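```bash
python3 - <<'E'
from h import *
T=campose("wrist"); p=back("wrist",T,[(281.5,175),(281,344)],.026); print(p.round(4),p.mean(0),np.linalg.norm(p[0]-p[1]))
o=r.get_obs(); M=R.from_rotvec(o["orientation"]); print(M.inv().apply(p-o["tcp_pos"]).round(4))
E
```

```text
[[ 0.4574 -0.1901  0.026 ]
 [ 0.5441 -0.1654  0.026 ]] [ 0.50078857 -0.17775612  0.026     ] 0.09016171311296495
[[ 0.0471  0.002   0.1655]
 [-0.0431  0.0019  0.1656]]
```

arm_command(
  squeeze=40,
  plan=[
    {"claw":0.7,"tx":0.002,"ty":0.002,"tz":0.002,"ax":0,"ay":0,"az":0},
    {"claw":0.7,"tx":0,"ty":0,"tz":0,"ax":0,"ay":0,"az":0},
    {"claw":1,"tx":0,"ty":0,"tz":0,"ax":0,"ay":0,"az":0},
    {"claw":1,"tx":0,"ty":0,"tz":0,"ax":0,"ay":0,"az":0},
    {"claw":1,"tx":0,"ty":0,"tz":0,"ax":0,"ay":0,"az":0},
    {"claw":1,"tx":0,"ty":0,"tz":0,"ax":0,"ay":0,"az":0},
    {"claw":1,"tx":0,"ty":0,"tz":-0.01,"ax":0,"ay":0,"az":0},
    {"claw":1,"tx":0,"ty":0,"tz":-0.02,"ax":0,"ay":0,"az":0},
    {"claw":1,"tx":0,"ty":0,"tz":-0.02,"ax":0,"ay":0,"az":0},
    {"claw":1,"tx":0,"ty":0,"tz":-0.02,"ax":0,"ay":0,"az":0},
  ],
)

```text
clock: 4.58
tcp_pos: [0.5, -0.1776, 0.2596]
orientation: [0.434, -3.111, -0.0]
contact_force: [0.1, 0.2, -2.1]
grip_width: 0.0146
gripper_force: 39.5
```

```bash
python3 - <<'E'
from h import *
o=r.get_obs();print(o["clock"],o["joints"])
rows([.571,.02,.30],2,20)
E
```

```text
4.5833 [ 0.01392027  0.44405276  0.26215924  2.03597767 -0.17700543  0.68333174
  2.23751105]
-0.0061 0.0085 -0.002 0.0 -0.0 -3.81
-0.0067 0.0081 -0.002 0.0 -0.0 -3.81
-0.0072 0.0076 -0.002 0.0 -0.0 -3.81
-0.0077 0.0072 -0.002 0.0 -0.0 -3.81
-0.0081 0.0066 -0.002 0.0 -0.0 -3.81
-0.0086 0.0061 -0.002 0.0 -0.0 -3.81
-0.0089 0.0055 -0.002 0.0 -0.0 -3.81
-0.0093 0.0049 -0.002 0.0 -0.0 -3.81
-0.0096 0.0043 -0.002 0.0 -0.0 -3.81
-0.0099 0.0036 -0.002 0.0 -0.0 -3.81
-0.0101 0.0029 -0.002 0.0 -0.0 -3.81
-0.0102 0.0023 -0.002 0.0 -0.0 -3.81
-0.0104 0.0016 -0.002 0.0 -0.0 -3.81
-0.0105 0.0009 -0.002 0.0 -0.0 -3.81
-0.0105 0.0002 -0.002 0.0 -0.0 -3.81
-0.0105 -0.0005 -0.002 0.0 -0.0 -3.81
-0.0104 -0.0012 -0.002 0.0 -0.0 -3.81
-0.0103 -0.0019 -0.002 0.0 -0.0 -3.81
-0.0102 -0.0026 -0.002 0.0 -0.0 -3.81
-0.01 -0.0032 -0.002 0.0 -0.0 -3.81
turn 76.1
```

```bash
sed -i 's/d=(ydir-a+90)%180-90/d=((ydir-a+90)%180-90) if tool is None else tool/' h.py; python3 - <<'E'
from h import *
rows([.570,.0,.27],2,20,-103.9)
E
```

```text
-0.0058 0.0076 -0.0005 -0.0 -0.0 5.19
-0.0051 0.0081 -0.0005 -0.0 -0.0 5.19
-0.0043 0.0085 -0.0005 -0.0 -0.0 5.19
-0.0035 0.0089 -0.0005 -0.0 -0.0 5.19
-0.0027 0.0091 -0.0005 -0.0 -0.0 5.19
-0.0019 0.0094 -0.0005 -0.0 -0.0 5.19
-0.001 0.0095 -0.0005 -0.0 -0.0 5.19
-0.0002 0.0095 -0.0005 -0.0 -0.0 5.19
0.0007 0.0095 -0.0005 -0.0 -0.0 5.19
0.0016 0.0094 -0.0005 -0.0 -0.0 5.19
0.0024 0.0092 -0.0005 -0.0 -0.0 5.19
0.0032 0.009 -0.0005 -0.0 -0.0 5.19
0.004 0.0087 -0.0005 -0.0 -0.0 5.19
0.0048 0.0083 -0.0005 -0.0 -0.0 5.19
0.0055 0.0078 -0.0005 -0.0 -0.0 5.19
0.0062 0.0073 -0.0005 -0.0 -0.0 5.19
0.0068 0.0067 -0.0005 -0.0 -0.0 5.19
0.0074 0.006 -0.0005 -0.0 -0.0 5.19
0.0079 0.0053 -0.0005 -0.0 -0.0 5.19
0.0084 0.0046 -0.0005 -0.0 -0.0 5.19
turn -103.9
```

arm_command(
  plan=[
    {"claw":1,"tx":-0.0058,"ty":0.0076,"tz":-0.0005,"ax":0,"ay":0,"az":5.2},
    {"claw":1,"tx":-0.0051,"ty":0.0081,"tz":-0.0005,"ax":0,"ay":0,"az":5.2},
    {"claw":1,"tx":-0.0043,"ty":0.0085,"tz":-0.0005,"ax":0,"ay":0,"az":5.2},
    {"claw":1,"tx":-0.0035,"ty":0.0089,"tz":-0.0005,"ax":0,"ay":0,"az":5.2},
    {"claw":1,"tx":-0.0027,"ty":0.0091,"tz":-0.0005,"ax":0,"ay":0,"az":5.2},
    {"claw":1,"tx":-0.0019,"ty":0.0094,"tz":-0.0005,"ax":0,"ay":0,"az":5.2},
    {"claw":1,"tx":-0.001,"ty":0.0095,"tz":-0.0005,"ax":0,"ay":0,"az":5.2},
    {"claw":1,"tx":0,"ty":0.0095,"tz":-0.0005,"ax":0,"ay":0,"az":5.2},
    {"claw":1,"tx":0.0007,"ty":0.0095,"tz":-0.0005,"ax":0,"ay":0,"az":5.2},
    {"claw":1,"tx":0.0016,"ty":0.0094,"tz":-0.0005,"ax":0,"ay":0,"az":5.2},
  ],
)

```text
clock: 5.42
tcp_pos: [0.535, -0.0881, 0.264]
orientation: [-0.98, -2.985, -0.0]
contact_force: [-0.3, 1.3, -1.8]
grip_width: 0.0146
gripper_force: 39.6
```

arm_command(
  plan=[
    {"claw":1,"tx":0.0024,"ty":0.0092,"tz":-0.0005,"ax":0,"ay":0,"az":5.2},
    {"claw":1,"tx":0.0032,"ty":0.009,"tz":-0.0005,"ax":0,"ay":0,"az":5.2},
    {"claw":1,"tx":0.004,"ty":0.0087,"tz":-0.0005,"ax":0,"ay":0,"az":5.2},
    {"claw":1,"tx":0.0048,"ty":0.0083,"tz":-0.0005,"ax":0,"ay":0,"az":5.2},
    {"claw":1,"tx":0.0055,"ty":0.0078,"tz":-0.0005,"ax":0,"ay":0,"az":5.2},
    {"claw":1,"tx":0.0062,"ty":0.0073,"tz":-0.0005,"ax":0,"ay":0,"az":5.2},
    {"claw":1,"tx":0.0068,"ty":0.0067,"tz":-0.0005,"ax":0,"ay":0,"az":5.2},
    {"claw":1,"tx":0.0074,"ty":0.006,"tz":-0.0005,"ax":0,"ay":0,"az":5.2},
    {"claw":1,"tx":0.0079,"ty":0.0053,"tz":-0.0005,"ax":0,"ay":0,"az":5.2},
    {"claw":1,"tx":0.0084,"ty":0.0046,"tz":-0.0005,"ax":0,"ay":0,"az":5.1},
  ],
)

```text
clock: 6.25
tcp_pos: [0.5702, 0.0007, 0.269]
orientation: [-2.187, -2.255, -0.001]
contact_force: [-0.0, 0.4, -2.1]
grip_width: 0.0148
gripper_force: 39.6
```

```bash
python3 - <<'E'
from h import *
r.grab_frame("top"); r.grab_frame("top")
T,im=look("wrist","w3")
for t in ["strip","holder","lead_in","seat","rail_hinge","rail_tab","catch_face"]: print(t,find(r.tip_of,t,"wrist",T))
o=r.get_obs();print(o["clock"],o["tcp_pos"],o["orientation"],o["joints"])
E
```

```text
strip [(0.63, array([5.697e-01, 5.000e-04, 8.750e-02])), (0.54, array([0.3929, 0.1514, 0.0017]))]
holder [(0.68, array([ 0.5679,  0.1149, -0.0037]))]
lead_in []
seat [(0.82, array([0.5709, 0.1271, 0.0227]))]
rail_hinge []
rail_tab []
catch_face [(0.69, array([0.5728, 0.0822, 0.0181]))]
6.75 [ 0.56998313 -0.00070041  0.26879315] [-2.18305730e+00 -2.25901139e+00 -2.27422974e-04] [-0.65343838  0.58324393  0.73511022  1.96083714 -0.5399058   0.80215743
  0.42198474]
```

View pics/w3.png

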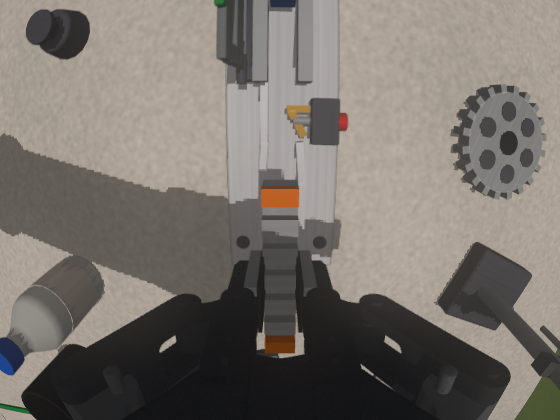

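```bash
python3 - <<'E'
import cv2
im=cv2.imread("pics/w3.png")[0:266,205:365]
im=cv2.rotate(im,cv2.ROTATE_90_CLOCKWISE); cv2.imwrite("pics/w3c.png",cv2.resize(im,None,fx=3,fy=3,interpolation=cv2.INTER_CUBIC))
E
```

```text
(no output)
```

View pics/w3c.png

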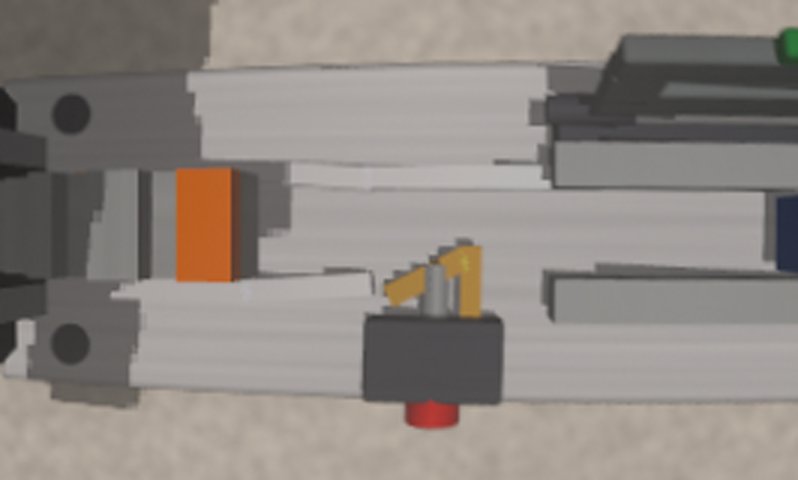

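```bash
python3 - <<'E'
from h import *
T=campose("wrist")
def b(P,z): P=np.array(P,float); return back("wrist",T,np.c_[205+P[:,1]/3,265-P[:,0]/3],z)[:,:2].round(4)
print("base L",b([(200,73),(320,68),(530,64)],.02),"R",b([(130,384),(350,397),(530,401),(700,403)],.02))
print("wall in L",b([(556,187),(765,191)],.038),"R",b([(556,278),(765,273)],.038),"out",b([(556,143),(556,322)],.038))
print("catch",b([(481,247)],.028), "holes",b([(71,115),(71,344)],.02))
print("strip end", b([(236,168),(236,282)],.1055))
print("rail top", b([(625,36)],.08))
E
```

```text
base L [[0.5347 0.0137]
 [0.5336 0.0419]
 [0.532  0.0892]] R [[ 0.6085 -0.001 ]
 [ 0.6075  0.0514]
 [ 0.6061  0.092 ]
 [ 0.6052  0.1312]]
wall in L [[0.5597 0.0937]
 [0.5589 0.1382]] R [[0.5779 0.0944]
 [0.5754 0.1388]] out [[0.5509 0.0936]
 [0.5867 0.0949]]
catch [[0.5724 0.0789]] holes [[ 0.5445 -0.0185]
 [ 0.6001 -0.0165]]
strip end [[0.5612 0.0439]
 [0.577  0.0445]]
rail top [[0.537  0.1013]]
```

```bash
python3 - <<'E'
from h import *
rows([.572,.012,.2028],1.8,1)
E
```

```text
0.0126 0.0024 0.066 0.0 -0.01 0.16
turn -0.2
```

arm_command(
  plan=[
    {"claw":1,"tx":0.0125,"ty":0.0024,"tz":0,"ax":0,"ay":0,"az":0.16},
    {"claw":1,"tx":0,"ty":0,"tz":0.025,"ax":0,"ay":0,"az":0},
    {"claw":1,"tx":0,"ty":0,"tz":0.02,"ax":0,"ay":0,"az":0},
    {"claw":1,"tx":0,"ty":0,"tz":0.009,"ax":0,"ay":0,"az":0},
    {"claw":1,"tx":0,"ty":0,"tz":0.006,"ax":0,"ay":0,"az":0},
    {"claw":1,"tx":0,"ty":0,"tz":0.003,"ax":0,"ay":0,"az":0},
    {"claw":1,"tx":0,"ty":0,"tz":0.002,"ax":0,"ay":0,"az":0},
    {"claw":1,"tx":0,"ty":0,"tz":0,"ax":0,"ay":0,"az":0},
    {"claw":1,"tx":0,"ty":0,"tz":0,"ax":0,"ay":0,"az":0},
    {"claw":1,"tx":0,"ty":0,"tz":0,"ax":0,"ay":0,"az":0},
  ],
)

```text
clock: 7.58
tcp_pos: [0.5724, 0.0125, 0.2044]
orientation: [2.185, 2.256, 0.001]
contact_force: [0.6, -0.3, -2.1]
grip_width: 0.0143
gripper_force: 39.6
```

```bash
python3 - <<'E'
from h import *
T,im=look("wrist","w4"); im=cv2.rotate(cv2.imread("pics/w4.png")[0:360,190:370],cv2.ROTATE_90_CLOCKWISE); cv2.imwrite("pics/w4c.png",cv2.resize(im,None,fx=2.2,fy=2.2,interpolation=cv2.INTER_CUBIC))
o=r.get_obs();print(o["clock"],o["tcp_pos"],o["contact_force"],o["moment"])
E
```

```text
7.6333 [0.57239079 0.0125438  0.20430787] [ 0.4059222  -0.07856134 -2.80477001] [0.02812972 0.04420554 0.00886037]
```

View pics/w4c.png

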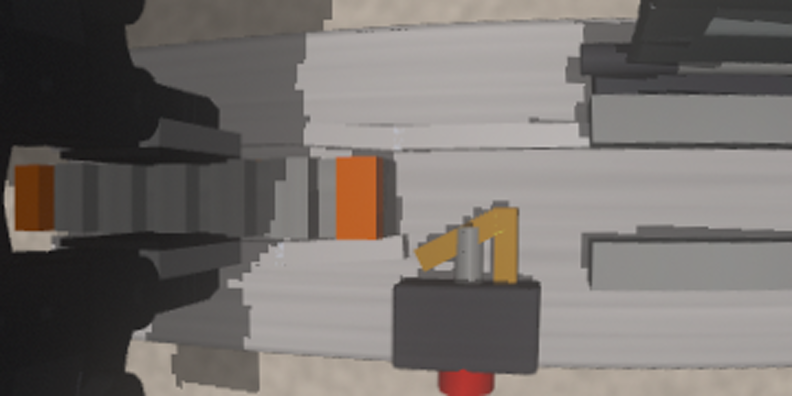

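arm_command(
  plan=[
    {"claw":1,"tx":0,"ty":-0.0005,"tz":0.0015,"ax":0,"ay":0,"az":0},
    {"claw":1,"tx":0,"ty":0,"tz":0.001,"ax":0,"ay":0,"az":0},
    {"claw":1,"tx":0,"ty":0,"tz":0,"ax":0,"ay":0,"az":0},
    {"claw":0.68,"tx":0,"ty":0,"tz":0,"ax":0,"ay":0,"az":0},
    {"claw":0.68,"tx":0,"ty":0,"tz":0,"ax":0,"ay":0,"az":0},
    {"claw":0.65,"tx":0,"ty":0,"tz":0,"ax":0,"ay":0,"az":0},
    {"claw":0.65,"tx":0,"ty":0,"tz":0,"ax":0,"ay":0,"az":0},
    {"claw":0.65,"tx":0,"ty":0,"tz":-0.01,"ax":0,"ay":0,"az":0},
    {"claw":0.65,"tx":0,"ty":0,"tz":-0.02,"ax":0,"ay":0,"az":0},
    {"claw":0.65,"tx":0,"ty":0,"tz":-0.02,"ax":0,"ay":0,"az":0},
  ],
)

```text
clock: 8.47
tcp_pos: [0.5714, 0.0124, 0.2519]
orientation: [-2.186, -2.256, 0.002]
contact_force: [-0.3, 0.6, -0.6]
grip_width: 0.03
gripper_force: 0.0
```

arm_command(
  plan=[
    {"claw":1,"tx":-0.02,"ty":0,"tz":0,"ax":0,"ay":0,"az":0},
    {"claw":1,"tx":-0.02,"ty":0,"tz":0,"ax":0,"ay":0,"az":0},
    {"claw":1,"tx":-0.02,"ty":0,"tz":0,"ax":0,"ay":0,"az":0},
    {"claw":1,"tx":-0.01,"ty":0,"tz":0,"ax":0,"ay":0,"az":0},
    {"claw":1,"tx":0,"ty":0,"tz":0,"ax":0,"ay":0,"az":0},
    {"claw":1,"tx":0,"ty":0,"tz":0,"ax":0,"ay":0,"az":0},
    {"claw":1,"tx":0,"ty":0,"tz":0,"ax":0,"ay":0,"az":0},
    {"claw":1,"tx":0,"ty":0,"tz":0,"ax":0,"ay":0,"az":0},
    {"claw":1,"tx":0,"ty":0,"tz":0,"ax":0,"ay":0,"az":0},
    {"claw":1,"tx":0,"ty":0,"tz":0,"ax":0,"ay":0,"az":0},
  ],
)

```text
clock: 9.3
tcp_pos: [0.5739, -0.0565, 0.2511]
orientation: [-2.184, -2.258, -0.0]
contact_force: [0.8, 0.4, 0.4]
grip_width: 0.0001
gripper_force: 0.0
```

```bash
python3 - <<'E'
from h import *
T,im=look("wrist","w5")
hsv=cv2.cvtColor(im,cv2.COLOR_RGB2HSV); m=cv2.inRange(hsv,(4,120,60),(18,255,255))
n,l,s,c=cv2.connectedComponentsWithStats(m)
for i in range(1,n):
  if s[i,4]>40:
    x,y,w,h=s[i,:4]; print(s[i], back("wrist",T,[(x,y),(x+w,y),(x,y+h),(x+w,y+h)],.038)[:,:2].round(4).tolist())
o=r.get_obs();print(o["clock"],o["tcp_pos"],o["contact_force"],o["grip_width"])
im=cv2.imread("pics/w5.png")[60:,100:460]; cv2.imwrite("pics/w5c.png",cv2.resize(im,None,fx=1.6,fy=1.6))
E
```

```text
[265  46  30  14 408] [[0.5625, 0.0555], [0.5788, 0.0561], [0.5628, 0.0475], [0.5791, 0.048]]
[266 188  28  15 405] [[0.5654, -0.0249], [0.5814, -0.0243], [0.5656, -0.0339], [0.5819, -0.0333]]
9.35 [ 0.57389196 -0.0566972   0.25107409] [-0.61736823 -0.78226728 -0.89707581] 0.0003456499097224978
```

View pics/w5c.png

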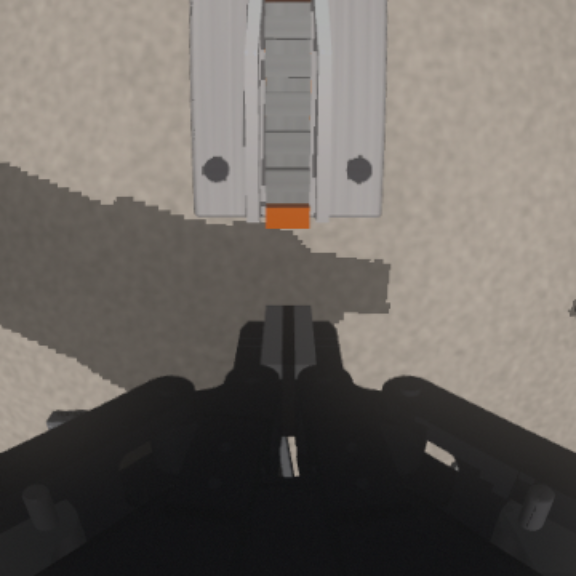

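arm_command(
  plan=[
    {"claw":1,"tx":0,"ty":0,"tz":0.02,"ax":0,"ay":0,"az":0},
    {"claw":1,"tx":0,"ty":0,"tz":0.018,"ax":0,"ay":0,"az":0},
    {"claw":1,"tx":0,"ty":0,"tz":0.0085,"ax":0,"ay":0,"az":0},
    {"claw":1,"tx":0.005,"ty":0,"tz":0,"ax":0,"ay":0,"az":0},
    {"claw":1,"tx":0.008,"ty":0,"tz":0,"ax":0,"ay":0,"az":0},
    {"claw":1,"tx":0.01,"ty":0,"tz":0,"ax":0,"ay":0,"az":0},
    {"claw":1,"tx":0.01,"ty":0,"tz":0,"ax":0,"ay":0,"az":0},
    {"claw":1,"tx":0.01,"ty":0,"tz":0,"ax":0,"ay":0,"az":0},
    {"claw":1,"tx":0.01,"ty":0,"tz":0,"ax":0,"ay":0,"az":0},
    {"claw":1,"tx":0.01,"ty":0,"tz":0,"ax":0,"ay":0,"az":0},
  ],
)

```text
clock: 10.18
tcp_pos: [0.572, 0.0064, 0.2053]
orientation: [2.185, 2.256, 0.001]
contact_force: [-0.3, -3.7, 3.1]
grip_width: 0.0
gripper_force: 1.7
```

```bash
python3 - <<'E'
from h import *
T,im=look("wrist","w6")
print(find(r.tip_of,"strip","wrist",T))
o=r.get_obs();print(o["clock"],o["tcp_pos"],o["contact_force"],o["moment"])
rows([.5690-.0314*(.073-.092),.073,.2045],1.8,1)
E
```

```text
[(0.88, array([0.5694, 0.062 , 0.0203])), (0.67, array([ 0.3432, -0.1943, -0.0057]))]
10.2833 [0.57194939 0.00839475 0.20466401] [ 0.67380462  0.29969675 -0.01214627] [-0.02875339  0.02685577 -0.00465045]
0.0646 -0.0001 0.0003 -0.01 -0.1 0.21
turn -0.2
```

arm_command(
  plan=[
    {"claw":1,"tx":0.008,"ty":0,"tz":0,"ax":0,"ay":0,"az":0.2},
    {"claw":1,"tx":0.008,"ty":0,"tz":0,"ax":0,"ay":0,"az":0},
    {"claw":1,"tx":0.008,"ty":0,"tz":0,"ax":0,"ay":0,"az":0},
    {"claw":1,"tx":0.008,"ty":0,"tz":0,"ax":0,"ay":0,"az":0},
    {"claw":1,"tx":0.008,"ty":0,"tz":0,"ax":0,"ay":0,"az":0},
    {"claw":1,"tx":0.008,"ty":0,"tz":0,"ax":0,"ay":0,"az":0},
    {"claw":1,"tx":0.007,"ty":0,"tz":0,"ax":0,"ay":0,"az":0},
    {"claw":1,"tx":0.006,"ty":0,"tz":0,"ax":0,"ay":0,"az":0},
    {"claw":1,"tx":0.001,"ty":0,"tz":0,"ax":0,"ay":0,"az":0},
    {"claw":1,"tx":0,"ty":0,"tz":0,"ax":0,"ay":0,"az":0},
  ],
)

```text
clock: 11.12
tcp_pos: [0.5697, 0.0676, 0.2046]
orientation: [2.189, 2.252, -0.002]
contact_force: [-1.1, -4.1, 2.1]
grip_width: 0.0002
gripper_force: 2.2
```

```bash
python3 - <<'E'
from h import *
T,im=look("wrist","w7")
print(find(r.tip_of,"strip","wrist",T),find(r.tip_of,"catch_face","wrist",T))
o=r.get_obs();print(o["clock"],o["tcp_pos"],o["contact_force"],o["moment"])
T,im=look("top","top7"); print(find(r.tip_of,"strip","top",T),find(r.boxes_of,"follower","top",T))
T=campose("top"); 
E
```

```text
[(0.7, array([0.5672, 0.1293, 0.0188]))] [(0.83, array([0.5723, 0.0809, 0.0186]))]
11.2667 [0.56976017 0.06748967 0.20456925] [-2.52125496 -4.20384555  2.28080447] [-0.9846424   0.46815924  0.03367873]
[(0.56, array([0.5661, 0.0174, 0.024 ]))] [(0.41, array([0.56  , 0.2562, 0.0295]))]
```

View pics/w7.png

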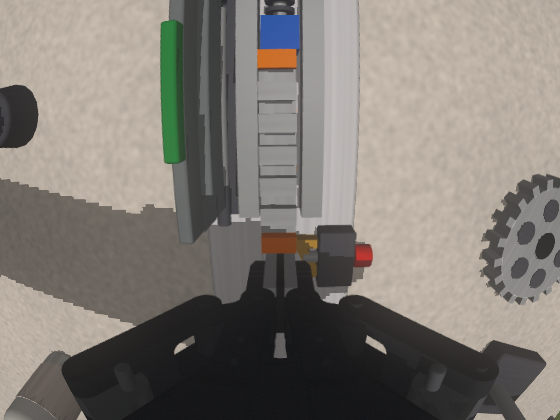

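arm_command(
  plan=[
    {"claw":1,"tx":0.002,"ty":0,"tz":0,"ax":0,"ay":0,"az":0},
    {"claw":1,"tx":0.002,"ty":0,"tz":0,"ax":0,"ay":0,"az":0},
    {"claw":1,"tx":0.002,"ty":0,"tz":0,"ax":0,"ay":0,"az":0},
    {"claw":1,"tx":0.001,"ty":0,"tz":0,"ax":0,"ay":0,"az":0},
    {"claw":1,"tx":0.001,"ty":0,"tz":0,"ax":0,"ay":0,"az":0},
    {"claw":1,"tx":0,"ty":0,"tz":0,"ax":0,"ay":0,"az":0},
    {"claw":1,"tx":0,"ty":0,"tz":0,"ax":0,"ay":0,"az":0},
    {"claw":1,"tx":0,"ty":0,"tz":0,"ax":0,"ay":0,"az":0},
    {"claw":1,"tx":0,"ty":0,"tz":0,"ax":0,"ay":0,"az":0},
    {"claw":1,"tx":0,"ty":0,"tz":0,"ax":0,"ay":0,"az":0},
  ],
)

```text
clock: 12.25
tcp_pos: [0.57, 0.0749, 0.2046]
orientation: [2.19, 2.251, -0.0]
contact_force: [-0.2, -6.5, -0.4]
grip_width: 0.0001
gripper_force: 2.9
```

```bash
cat > m.py <<'E'
from h import *
def orange(name):
    T,im=look("wrist",name)
    hsv=cv2.cvtColor(im,cv2.COLOR_RGB2HSV); m=cv2.inRange(hsv,(4,120,60),(16,255,255))
    n,l,s,c=cv2.connectedComponentsWithStats(m)
    for i in range(1,n):
      if s[i,4]>40:
        x,y,w,h=s[i,:4]; print(s[i,:4], back("wrist",T,[(x+w/2,y),(x+w/2,y+h)],.038)[:,:2].round(4).tolist())
    o=r.get_obs();print(o["clock"],o["tcp_pos"],o["contact_force"])
E
python3 -c "from m import *; orange('w8')"
```

```text
[255  49  40  21] [[0.5658, 0.1765], [0.5661, 0.1676]]
[261 233  36  21] [[0.5697, 0.0975], [0.57, 0.0871]]
12.3 [0.57001262 0.07494096 0.20462867] [-0.70222664 -5.9193521  -0.9362541 ]
```

arm_command(
  plan=[
    {"claw":1,"tx":-0.003,"ty":0,"tz":0,"ax":0,"ay":0,"az":0},
    {"claw":1,"tx":-0.003,"ty":0,"tz":0,"ax":0,"ay":0,"az":0},
    {"claw":1,"tx":-0.003,"ty":0,"tz":0,"ax":0,"ay":0,"az":0},
    {"claw":1,"tx":-0.003,"ty":0,"tz":0,"ax":0,"ay":0,"az":0},
    {"claw":1,"tx":-0.004,"ty":0,"tz":0,"ax":0,"ay":0,"az":0},
    {"claw":1,"tx":-0.006,"ty":0,"tz":0,"ax":0,"ay":0,"az":0},
    {"claw":1,"tx":-0.01,"ty":0,"tz":0,"ax":0,"ay":0,"az":0},
    {"claw":1,"tx":-0.01,"ty":0,"tz":0,"ax":0,"ay":0,"az":0},
    {"claw":1,"tx":-0.005,"ty":0,"tz":-0.01,"ax":0,"ay":0,"az":0},
    {"claw":1,"tx":0,"ty":0,"tz":-0.02,"ax":0,"ay":0,"az":0},
  ],
)

```text
clock: 13.13
tcp_pos: [0.5702, 0.0261, 0.234]
orientation: [-2.192, -2.248, 0.006]
contact_force: [0.8, 0.2, -0.4]
grip_width: -0.0001
gripper_force: 0.0
```

```bash
python3 -c "
from m import *; orange('w9')
im=cv2.imread('pics/w9.png')[0:260,130:430]; cv2.imwrite('pics/w9c.png',cv2.resize(im,None,fx=2.3,fy=2.3))"
```

```text
[267 134  33  17] [[0.5702, 0.0899], [0.5704, 0.0813]]
13.1833 [0.57202648 0.02629595 0.23836919] [ 0.76525985 -0.2122195   2.53239309]
```

View pics/w9c.png

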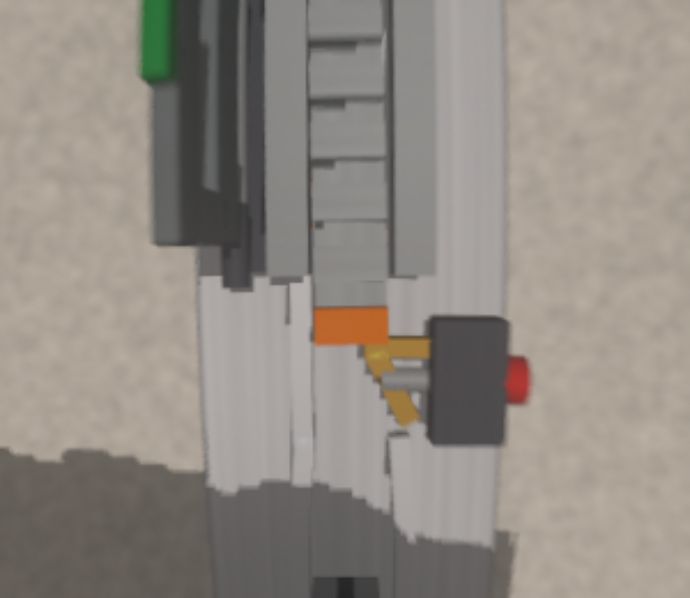

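```bash
python3 - <<'E'
from h import *
M=R.from_rotvec([2.189,2.252,-.002]).as_matrix(); T=np.eye(4); T[:3,:3]=M; T[:3,3]=[.5698,.0675,.2046]
T=T@np.array(r.camera_model("wrist")["tool_from_camera"]); print(T[:3,3])
for a in np.arange(1.4,2.5,.1):
    z=.042+.0475*np.sin(a); p=back("wrist",T,[(163,92),(183,92)],z)
    print(round(a,1),.5428+.0475*np.cos(a).round(4),p[:,:2].round(4).tolist())
T=campose("side"); r.grab_frame("side"); print(find(r.tip_of,"rail_tab","side",T),find(r.boxes_of,"rail_tab","side",T))
T=campose("top"); r.grab_frame("top"); print(find(r.tip_of,"rail_tab","top",T),find(r.boxes_of,"rail_tab","top",T))
E
```

```text
[0.56824458 0.14424642 0.17245292]
1.4 0.550875 [[0.5372, 0.1488], [0.5429, 0.1486]]
1.5 0.54615825 [[0.5375, 0.1488], [0.543, 0.1485]]
1.6 0.5414129999999999 [[0.5375, 0.1488], [0.5431, 0.1485]]
1.7 0.536682 [[0.5374, 0.1488], [0.543, 0.1486]]
1.8 0.5320079999999999 [[0.537, 0.1489], [0.5427, 0.1486]]
1.9 0.5274432499999999 [[0.5366, 0.1489], [0.5423, 0.1487]]
2.0 0.52303525 [[0.5359, 0.149], [0.5418, 0.1488]]
2.1 0.5188219999999999 [[0.5351, 0.1492], [0.5411, 0.1489]]
2.2 0.51484625 [[0.5341, 0.1493], [0.5403, 0.149]]
2.3 0.51115075 [[0.533, 0.1495], [0.5394, 0.1492]]
2.4 0.5077735 [[0.5318, 0.1496], [0.5384, 0.1493]]
[(0.79, array([0.5391, 0.1501, 0.0788])), (0.46, array([ 0.5274, -0.2395,  0.0036]))] [(0.74, array([0.5416, 0.1453, 0.059 ]))]
[(0.65, array([ 0.3831, -0.0768, -0.0009])), (0.56, array([0.5405, 0.1485, 0.0849]))] [(0.63, array([0.5411, 0.1697, 0.083 ]))]
```

arm_command(
  plan=[
    {"claw":1,"tx":0,"ty":0,"tz":-0.03,"ax":0,"ay":0,"az":0},
    {"claw":1,"tx":0,"ty":-0.015,"tz":-0.02,"ax":0,"ay":0,"az":0},
    {"claw":1,"tx":0.025,"ty":-0.02,"tz":0,"ax":0,"ay":0,"az":0},
    {"claw":1,"tx":0.03,"ty":-0.02,"tz":0,"ax":0,"ay":0,"az":0},
    {"claw":1,"tx":0.033,"ty":-0.013,"tz":0,"ax":0,"ay":0,"az":0},
    {"claw":1,"tx":0.033,"ty":0,"tz":0,"ax":0,"ay":0,"az":0},
    {"claw":1,"tx":0,"ty":0,"tz":0.015,"ax":0,"ay":0,"az":0},
    {"claw":1,"tx":0,"ty":0,"tz":0.02,"ax":0,"ay":0,"az":0},
    {"claw":1,"tx":0,"ty":0,"tz":0,"ax":0,"ay":0,"az":0},
    {"claw":1,"tx":0,"ty":0,"tz":0,"ax":0,"ay":0,"az":0},
  ],
)

```text
clock: 14.32
tcp_pos: [0.4992, 0.1473, 0.2489]
orientation: [-2.189, -2.252, 0.005]
contact_force: [0.2, -0.2, 0.5]
grip_width: 0.0005
gripper_force: 0.0
```

```bash
python3 - <<'E'
from h import *
r.grab_frame("wrist")
o=r.get_obs();print(o["clock"],o["tcp_pos"],o["contact_force"],o["orientation"])
rows([.530,.147,.250],1.8,1)
E
```

```text
14.3667 [0.49975603 0.1470144  0.24971144] [ 0.40101093 -0.66112994  0.45938854] [-2.19076426e+00 -2.25167196e+00  1.98482575e-03]
-0.0008 0.0302 -0.0003 -0.05 0.05 -0.23
turn 0.2
```

arm_command(
  plan=[
    {"claw":1,"tx":0,"ty":0.02,"tz":0,"ax":0,"ay":0,"az":0},
    {"claw":1,"tx":0,"ty":0.01,"tz":0,"ax":0,"ay":0,"az":0},
    {"claw":1,"tx":0,"ty":0.01,"tz":0.001,"ax":0,"ay":0,"az":0},
    {"claw":1,"tx":0,"ty":0.009,"tz":0.002,"ax":0,"ay":0,"az":0},
    {"claw":1,"tx":0,"ty":0.009,"tz":0.005,"ax":0,"ay":0,"az":0},
    {"claw":1,"tx":0,"ty":0.008,"tz":0.007,"ax":0,"ay":0,"az":0},
    {"claw":1,"tx":0,"ty":0.006,"tz":0.007,"ax":0,"ay":0,"az":0},
    {"claw":1,"tx":0,"ty":0.004,"tz":0.006,"ax":0,"ay":0,"az":0},
    {"claw":1,"tx":0,"ty":0.003,"tz":0.003,"ax":0,"ay":0,"az":0},
    {"claw":1,"tx":0,"ty":0,"tz":0,"ax":0,"ay":0,"az":0},
  ],
)

```text
clock: 15.2
tcp_pos: [0.579, 0.1496, 0.2183]
orientation: [-2.19, -2.252, 0.001]
contact_force: [0.6, 0.4, 0.1]
grip_width: -0.0001
gripper_force: 0.0
```

arm_command(
  plan=[
    {"claw":1,"tx":0,"ty":0,"tz":0.001,"ax":0,"ay":0,"az":0},
    {"claw":1,"tx":0,"ty":0,"tz":0.001,"ax":0,"ay":0,"az":0},
    {"claw":1,"tx":0,"ty":0,"tz":0.001,"ax":0,"ay":0,"az":0},
    {"claw":1,"tx":0,"ty":0,"tz":0,"ax":0,"ay":0,"az":0},
    {"claw":1,"tx":0,"ty":0,"tz":0,"ax":0,"ay":0,"az":0},
    {"claw":1,"tx":0,"ty":0,"tz":0,"ax":0,"ay":0,"az":0},
    {"claw":1,"tx":0,"ty":0,"tz":0,"ax":0,"ay":0,"az":0},
    {"claw":1,"tx":0,"ty":0,"tz":0,"ax":0,"ay":0,"az":0},
    {"claw":1,"tx":0,"ty":0,"tz":0,"ax":0,"ay":0,"az":0},
    {"claw":1,"tx":0,"ty":0,"tz":0,"ax":0,"ay":0,"az":0},
  ],
)

```text
clock: 16.03
tcp_pos: [0.5792, 0.1494, 0.2177]
orientation: [-2.19, -2.252, -0.003]
contact_force: [-6.5, -0.9, 20.2]
grip_width: 0.0002
gripper_force: 10.4
```

arm_command(
  plan=[
    {"claw":1,"tx":0,"ty":0,"tz":-0.005,"ax":0,"ay":0,"az":0},
    {"claw":1,"tx":0,"ty":0,"tz":-0.015,"ax":0,"ay":0,"az":0},
    {"claw":1,"tx":0,"ty":0,"tz":-0.025,"ax":0,"ay":0,"az":0},
    {"claw":1,"tx":-0.03,"ty":0,"tz":-0.02,"ax":0,"ay":0,"az":0},
    {"claw":1,"tx":-0.04,"ty":0,"tz":0,"ax":0,"ay":0,"az":0},
    {"claw":1,"tx":-0.04,"ty":0,"tz":0,"ax":0,"ay":0,"az":0},
    {"claw":1,"tx":-0.02,"ty":0,"tz":0,"ax":0,"ay":0,"az":0},
    {"claw":1,"tx":0,"ty":0,"tz":0,"ax":0,"ay":0,"az":0},
    {"claw":1,"tx":0,"ty":0,"tz":0,"ax":0,"ay":0,"az":0},
    {"claw":1,"tx":0,"ty":0,"tz":0,"ax":0,"ay":0,"az":0},
  ],
)

```text
clock: 16.87
tcp_pos: [0.5827, 0.0209, 0.2809]
orientation: [-2.189, -2.253, -0.001]
contact_force: [0.6, 0.4, 0.8]
grip_width: -0.0001
gripper_force: 0.0
```

```bash
python3 - <<'E'
from h import *
T,im=look("wrist","w11"); print(find(r.tip_of,"rail_tab","wrist",T),find(r.boxes_of,"rail_tab","wrist",T),find(r.tip_of,"strip","wrist",T))
im=cv2.imread("pics/w11.png")[0:300,140:430]; cv2.imwrite("pics/w11c.png",cv2.resize(im,None,fx=2,fy=2))
o=r.get_obs();print(o["clock"],o["tcp_pos"],o["contact_force"])
E
```

```text
[(0.97, array([0.5868, 0.1553, 0.0451]))] [(0.87, array([0.5571, 0.1388, 0.0438])), (0.57, array([0.5694, 0.0754, 0.0174]))] []
17.0667 [0.58254252 0.02144477 0.28054492] [-0.91522974  0.40451838 -0.88758274]
```

View pics/w11c.png

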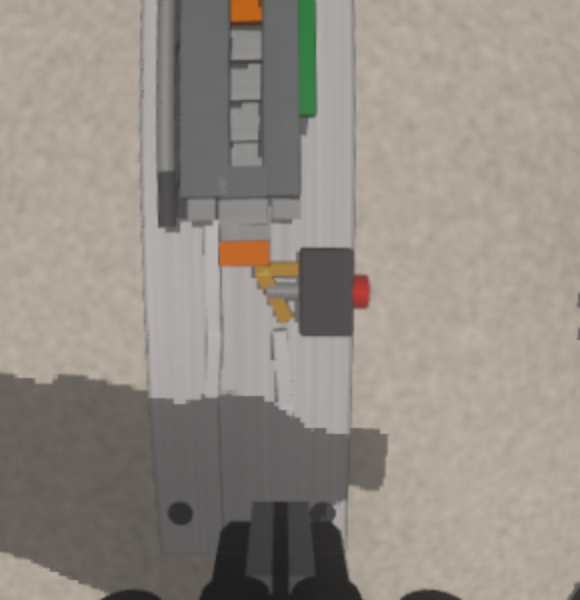

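```bash
python3 -c "from bench import r; print(r.hand_in())"
```

```text
the job is handed in; nothing more can be done
None
```

The orange strip is loaded teeth up with the brass catch out behind it. The slotted rail was then pressed flat over it and stayed down in the last picture. I handed the job in at about 17 s with the arm clear and the other things on the bench not moved.

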